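# Line up the shoe lasts by size

## Task

Line up the four wooden shoe lasts by size on the row of four cork pads, one standing upright on each pad: the smallest on the pad next to the round wax tin, then growing pad by pad to the largest next to the black heel block. Centre each last on its pad and lay it straight along the pad's long side (toes may point either way), and leave the tin and the heel block where they stand.

Things in the scene. Friction and masses are not known exactly. Their poses are not given: they have to be found in the camera images.
- last_1: The smallest of four pale wooden children's shoe lasts (foot-shaped blocks), 89 mm long, 39 wide, 60 high, 0.12 kg or so, loose, neck up. Origin: underside, mid-length; x to the toe, z up. Grip its flat-sided neck: 24 mm wide (y), 32 long (x), centre 12 mm behind the origin (x = -12), sides parallel from 29 mm up to the flat top at 60.
- last_2: The second smallest of four pale wooden children's shoe lasts (foot-shaped blocks), 104 mm long, 43 wide, 67 high, 0.15 kg or so, loose, neck up. Origin: underside, mid-length; x to the toe, z up. Grip its flat-sided neck: 27 mm wide (y), 37 long (x), centre 14 mm behind the origin (x = -14), sides parallel from 32 mm up to the flat top at 67.
- last_3: The second largest of four pale wooden children's shoe lasts (foot-shaped blocks), 119 mm long, 47 wide, 73 high, 0.19 kg or so, loose, neck up. Origin: underside, mid-length; x to the toe, z up. Grip its flat-sided neck: 30 mm wide (y), 43 long (x), centre 15 mm behind the origin (x = -15), sides parallel from 35 mm up to the flat top at 73.
- last_4: The largest of four pale wooden children's shoe lasts (foot-shaped blocks), 134 mm long, 52 wide, 80 high, 0.23 kg or so, loose, neck up. Origin: underside, mid-length; x to the toe, z up. Grip its flat-sided neck: 33 mm wide (y), 48 long (x), centre 17 mm behind the origin (x = -17), sides parallel from 39 mm up to the flat top at 80.
- pad_a: Cork pad, rightmost as seen from the robot (lowest y) of four equal pads in a straight row 95 mm apart (centre to centre) on a dark board fixed to the bench. 142 mm long (x), 66 wide (y, along the row), 4 thick; origin: centre of the underside, 10 mm above the bench; its top is 14 mm above the bench.
- pad_b: Cork pad, second from the robot's right of four equal pads in a straight row 95 mm apart (centre to centre) on a dark board fixed to the bench. 142 mm long (x), 66 wide (y, along the row), 4 thick; origin: centre of the underside, 10 mm above the bench; its top is 14 mm above the bench.
- pad_c: Cork pad, third from the robot's right of four equal pads in a straight row 95 mm apart (centre to centre) on a dark board fixed to the bench. 142 mm long (x), 66 wide (y, along the row), 4 thick; origin: centre of the underside, 10 mm above the bench; its top is 14 mm above the bench.
- pad_d: Cork pad, leftmost as seen from the robot (highest y) of four equal pads in a straight row 95 mm apart (centre to centre) on a dark board fixed to the bench. 142 mm long (x), 66 wide (y, along the row), 4 thick; origin: centre of the underside, 10 mm above the bench; its top is 14 mm above the bench.
- wax_tin: Round closed metal wax tin, 57 mm across, 24 mm high, loose on the bench just beyond one end of the row of pads, about 93 mm from the centre of the nearest pad. Origin: centre of the underside. It marks the end for the smallest last.
- heel_block: Black rubber heel block, 46 by 50 mm, 22 mm high, loose on the bench just beyond the other end of the row, about 93 mm from the centre of the nearest pad. Origin: centre of the underside. It marks the end for the largest last.
There are look-alikes about, which are no part of the job. What is shaped like the last_1 but blue or purple is not meant.

How it is judged (in metres and radians):
At the end, for the whole second after the job is handed in: Upright on the pads by size, smallest nearest the wax tin, largest nearest the heel block; each origin within 12 mm across and 15 mm along its pad's centre, length within 0.2 rad of the pad's (either way round), released, at rest (((horizontal distance between wax_tin and pad_a below 0.14 m and (y of last_1 in the frame of pad_a between -0.012 and 0.012 m and x of last_1 in the frame of pad_a between -0.015 and 0.015 m and z of last_1 in the frame of pad_a between 0.001 and 0.008 m and angle between the x axis of last_1 and the x axis of pad_a, either way round below 0.2 rad) and (y of last_2 in the frame of pad_b between -0.012 and 0.012 m and x of last_2 in the frame of pad_b between -0.015 and 0.015 m and z of last_2 in the frame of pad_b between 0.001 and 0.008 m and angle between the x axis of last_2 and the x axis of pad_b, either way round below 0.2 rad) and (y of last_3 in the frame of pad_c between -0.012 and 0.012 m and x of last_3 in the frame of pad_c between -0.015 and 0.015 m and z of last_3 in the frame of pad_c between 0.001 and 0.008 m and angle between the x axis of last_3 and the x axis of pad_c, either way round below 0.2 rad) and (y of last_4 in the frame of pad_d between -0.012 and 0.012 m and x of last_4 in the frame of pad_d between -0.015 and 0.015 m and z of last_4 in the frame of pad_d between 0.001 and 0.008 m and angle between the x axis of last_4 and the x axis of pad_d, either way round below 0.2 rad)) or (horizontal distance between wax_tin and pad_d below 0.14 m and (y of last_1 in the frame of pad_d between -0.012 and 0.012 m and x of last_1 in the frame of pad_d between -0.015 and 0.015 m and z of last_1 in the frame of pad_d between 0.001 and 0.008 m and angle between the x axis of last_1 and the x axis of pad_d, either way round below 0.2 rad) and (y of last_2 in the frame of pad_c between -0.012 and 0.012 m and x of last_2 in the frame of pad_c between -0.015 and 0.015 m and z of last_2 in the frame of pad_c between 0.001 and 0.008 m and angle between the x axis of last_2 and the x axis of pad_c, either way round below 0.2 rad) and (y of last_3 in the frame of pad_b between -0.012 and 0.012 m and x of last_3 in the frame of pad_b between -0.015 and 0.015 m and z of last_3 in the frame of pad_b between 0.001 and 0.008 m and angle between the x axis of last_3 and the x axis of pad_b, either way round below 0.2 rad) and (y of last_4 in the frame of pad_a between -0.012 and 0.012 m and x of last_4 in the frame of pad_a between -0.015 and 0.015 m and z of last_4 in the frame of pad_a between 0.001 and 0.008 m and angle between the x axis of last_4 and the x axis of pad_a, either way round below 0.2 rad))) and angle between each of last_1, last_2, last_3, last_4's own z axis and vertical below 0.12 rad and linear speed of each of last_1, last_2, last_3, last_4 below 0.02 m/s and angular speed of each of last_1, last_2, last_3, last_4 below 0.15 rad/s and contact force between each of last_1, last_2, last_3, last_4 and the fingers below 0.1 N); the robot touches nothing.
It fails at once if the wax tin is shifted by more than 30 mm (distance of wax_tin from where it was at the start of the episode above 0.03 m).
It fails at once if the heel block is shifted by more than 30 mm (distance of heel_block from where it was at the start of the episode above 0.03 m).
It also fails if it takes over 99 s, if anything falls off the work surface, if the arm or the gripper's body presses on something with over 40 N, if the wrist force passes 120 N, or if a joint passes its speed limit or range.

## Robot

A 6-joint arm with a two-finger parallel gripper is mounted at the origin on the work surface. World frame = base frame: x ahead of the robot, y to its left, z up, the work surface at z = 0. Lengths are in m, angles in degrees, forces in N, time in s.
With the tool pointing down it reaches from about 0.35 to 0.875 m from the base axis. Payload 4.2 kg.
Tool frame: the origin (TCP) lies at the very end of the fingers, on their centre line; the grasp point (between the pads) lies r.pinch_z behind it (r.pinch_z is the distance from the TCP to the grasp point, in m); y points along the fingers, z is the direction in which the jaws open and shut, and the axes are right-handed (so a half turn about y gives the same grasp; the last joint's range is limited). The gripper opens to 87 mm and grips with 3 to 60 N. Pads are 19 mm wide; open, the fingers measure 117 mm over their backs; the gripper's body (75 mm by 190 mm) begins 51 mm behind the grasp point.
Start: joints at [89.931, 22.042, 0.453, 0, -68.411, -14.817], TCP at [0.161, 0.604, 0.223] pointing down, gripper open.
Joint ranges: [-179.83, 179.83], [-69.29, 118.12], [-61.27, 80.66], [-181.25, 117.63], [-171.15, -9.14], [-177.46, 177.46]. Speed limits (degrees/s): [159.86, 159.86, 180, 180, 180, 180].

## Interface

Orientations are given as a 3x3 rotation matrix whose columns are the frame's x, y, z axes.
In Python, from station import sense, capture, camera_params, r gives the robot as it stands.
- The arm moves only by the tool move_arm, never from a script. Its argument "increments" is text: rows parted by semicolons, each of 7 numbers parted by spaces: the closure, from -1 (fully open) to 1 (shut), so that 0 is half open, then the shift along the tool's x, y, z in m, then the turn, a rotation vector about the tool's x, y, z in rad. In form: hand x y z wx wy wz; .... A call has 1 to 8 rows; each row is the pose to reach, as a shift and turn from the pose commanded when the call began, along the tool's axes at that moment; what a row does not reach only later rows make up. A row lasts 1/10 s, in which the tool goes at most 50 mm and 8.59 degrees, less where a joint would pass 70% of its speed; a pose out of reach is approached as far as the arm can. A call with a gripper value outside its range is refused whole. The fingers move at their own pace and stop on an object; the grip force is fixed at half the most. Time passes only in rows, so rows that repeat a pose let the fingers close. It gives the time, the measured TCP pose, the force and the opening at its end, in the units of the state.
- sense(): the state, without advancing time (a new reading comes with each control period).
- capture(name): name is "side" or "top"; returns (picture, depth): 400x640x3 uint8, red, green, blue; 400x640 float32, m along the optical axis (not along the pixel's ray), 0 where there is no reading.
- camera_params(name): a dict with "fx", "fy", "cx", "cy" (pixels), "xyz" and "orientation" of the camera in the world. Camera axes: x right, y down, z forward; pixel columns grow to the right and rows downward; lengths in m; the calibration is good to about 2 mm. A picture is of the moment at which its call begins. camera_params takes no time and is no camera call.
- r.finish_job(): hands the job in, once; it reports no verdict.
The state is a dict: "time_s": time; "joints": joint angles; "joint_velocities": joint speeds; "effort": joint torques, N m; "tcp_pos": TCP position; "ee_rot": TCP orientation; "wrist_force": force on the tool from outside, world axes, zero at the start; "moment": the same for the moment, N m; "gripper_width": opening from 0.0 (shut) to 1.0 (fully open).
Only numpy, scipy, OpenCV 4.12 (cv2) and the standard library are available. Lean on these libraries where they do the work, as an engineer would, in place of code of your own. Each camera call takes 0.05 s, during which the arm holds its last target.

## Working session

There is one attempt and no reset: what is moved stays moved. The work goes in short steps, Python scripts to look and compute and a tool call to move; the robot and the scene stay as the last step left them, time stands still between calls to the robot, and variables do not carry over. Pictures are saved under pics/ and viewed, and the job is handed in when it is done.

Besides the shell and the picture viewer there is one more tool, called after "Emit:" as name(argument=value, ...), one argument or row to a line, values as JSON. move_arm: Moves the arm, as the interface text tells. Its arguments: {"type":"object","properties":{"increments":{"type":"string"}},"required":["increments"]}

```bash
ls; mkdir -p pics
python3 - <<'E'
from station import sense,capture,camera_params,r
import cv2,numpy as np
s=sense();print({k:np.round(v,4).tolist() for k,v in s.items()}); print(r.pinch_z)
for n in("top","side"):
    p,d=capture(n);cv2.imwrite(f"pics/{n}0.png",p[:,:,::-1]);np.savez(f"{n}0.npz",p=p,d=d);print(n,camera_params(n))
E
```

```text
pics
{'time_s': 0.0, 'joints': [89.9318, 22.0916, 0.3806, -0.0301, -68.4108, -14.8166], 'joint_velocities': [-0.0344, -0.001, -0.0999, -0.0452, 0.0346, 0.0169], 'effort': [0.0017, -39.0669, 18.7397, 4.2197, 0.0108, -0.0002], 'tcp_pos': [0.1604, 0.6035, 0.2215], 'ee_rot': [[-0.9664, -0.0005, -0.2571], [0.2571, -0.0021, -0.9664], [-0.0001, -1.0, 0.0022]], 'wrist_force': [1.1808, -0.1964, -0.1071], 'moment': [-0.006, -0.0053, -0.0078], 'gripper_width': 1.0012}
0.0187
top {'fx': 360.97914056992346, 'fy': 360.97914056992346, 'cx': 318.0893398088231, 'cy': 201.14444493347514, 'xyz': array([0.49714956, 0.02416832, 0.84890701]), 'orientation': array([[ 0.02544964, -0.99660144,  0.07834464],
       [-0.99964307, -0.02473345,  0.01009855],
       [-0.00812649, -0.07857369, -0.99687519]])}
side {'fx': 381.6484649685406, 'fy': 381.6484649685406, 'cx': 318.7282711190196, 'cy': 196.99470203737488, 'xyz': array([0.21883095, 0.53050436, 0.62479104]), 'orientation': array([[-0.83575776, -0.3681153 ,  0.40743108],
       [-0.54878394,  0.58507556, -0.59709527],
       [-0.01857806, -0.72261865, -0.69099721]])}
```

View pics/top0.png

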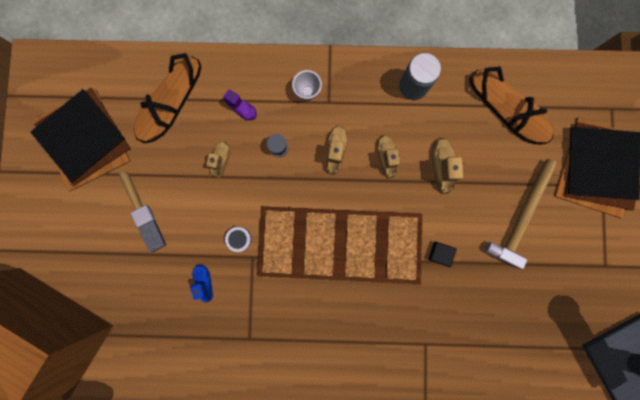

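View pics/side0.png

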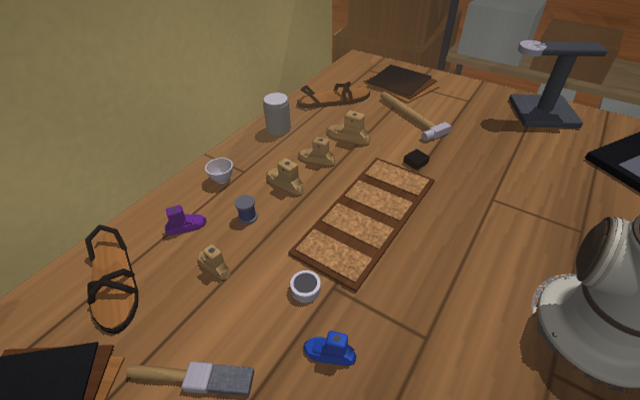

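```bash
cat > h.py <<'E'
import numpy as np,cv2
from station import sense,capture,camera_params,r
def cloud(n,d):
    c=camera_params(n);v,u=np.mgrid[:d.shape[0],:d.shape[1]]
    q=np.stack([(u-c['cx'])/c['fx']*d,(v-c['cy'])/c['fy']*d,d],-1)
    return q@c['orientation'].T+c['xyz']
def pix(n,P):
    c=camera_params(n);q=(np.atleast_2d(P)-c['xyz'])@c['orientation']
    return np.c_[q[:,0]/q[:,2]*c['fx']+c['cx'],q[:,1]/q[:,2]*c['fy']+c['cy']]
def ray(n,uv,z):
    c=camera_params(n);u=np.atleast_2d(uv).astype(float)
    d=np.c_[(u[:,0]-c['cx'])/c['fx'],(u[:,1]-c['cy'])/c['fy'],np.ones(len(u))]@c['orientation'].T
    return c['xyz']+d*((z-c['xyz'][2])/d[:,2:])
E
python3 - <<'E'
from h import *
z=np.load('top0.npz');p,d=z['p'],z['d']
W=cloud('top',d)
print('table z',[np.round(W[y,x],4).tolist() for x,y in((300,190),(300,320),(480,200))])
for nm,(x,y) in dict(tin=(237,239),heel=(443,254),blue=(202,283),jar=(277,146),cork=(279,243)).items(): print(nm,np.round(W[y,x],4))
for nm,(x,y) in dict(a=(217,159),b=(336,150),c=(389,156),e=(447,165)).items():
    w=W[y-35:y+36,x-20:x+21].reshape(-1,3); m=w[:,2]>.012; q=w[m]
    (c,sz,an)=cv2.minAreaRect((q[:,:2]*1000).astype(np.float32))
    top=q[q[:,2]>q[:,2].max()-.006]
    print(nm,m.sum(),'rect',np.round(c),np.round(sz),round(an,1),'ztop',np.round(np.percentile(q[:,2],[50,90,99]),4),'neck',np.round(top.mean(0),4),len(top))
hsv=cv2.cvtColor(p,cv2.COLOR_RGB2HSV)
big=cv2.resize(p[110:200,190:480],None,fx=2.7,fy=2.7,interpolation=cv2.INTER_CUBIC);cv2.imwrite('pics/crop0.png',big[:,:,::-1])
big=cv2.resize(p[195:300,215:465],None,fx=3,fy=3,interpolation=cv2.INTER_CUBIC);cv2.imwrite('pics/crop1.png',big[:,:,::-1])
E
```

```text
table z [[0.5893, 0.0763, -0.0005], [0.2883, 0.0675, -0.0016], [0.5762, -0.3485, -0.0018]]
tin [0.4709 0.215  0.0239]
heel [ 0.4491 -0.2533  0.0223]
blue [0.3732 0.2834 0.0439]
jar [0.682  0.1278 0.0501]
cork [0.4639 0.1202 0.0131]
a 493 rect [571. 168.] [315.  73.] 49.8 ztop [0.0247 0.0597 0.8489] neck [0.4971 0.0242 0.8489] 8
b 707 rect [620.   8.] [ 42. 247.] 78.3 ztop [0.0287 0.0731 0.8489] neck [0.4971 0.0242 0.8489] 10
c 629 rect [592. -78.] [ 75. 269.] 58.5 ztop [0.0274 0.0668 0.8489] neck [0.4971 0.0242 0.8489] 14
e 1142 rect [ 567. -151.] [110. 361.] 38.7 ztop [0.0325 0.0798 0.8489] neck [0.4971 0.0242 0.8489] 15
```

Run:
```python
from h import *
z=np.load('top0.npz');p=z['p']
hsv=cv2.cvtColor(p,cv2.COLOR_RGB2HSV)
for nm,(x,y) in dict(cork=(279,243),last=(389,145),lt=(455,166),wood=(300,190),board=(292,240)).items(): print(nm,hsv[y-1:y+2,x-1:x+2].reshape(-1,3).mean(0))
```

```text
cork [ 14.11111111 150.33333333 158.77777778]
last [ 17.         134.44444444 161.55555556]
lt [67.77777778 42.22222222 95.33333333]
wood [ 13.77777778 158.11111111 138.88888889]
board [ 13.11111111 157.88888889 125.77777778]
```

View pics/crop0.png

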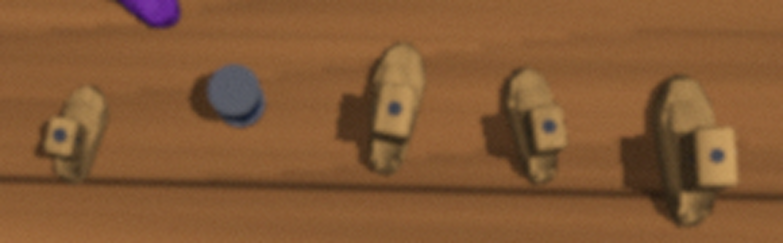

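View pics/crop1.png

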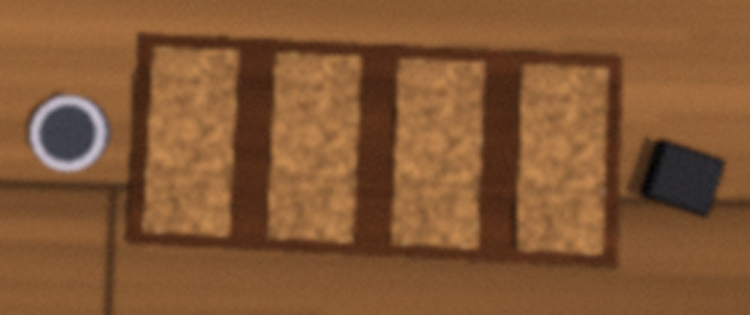

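```bash
cat > meas.py <<'E'
from h import *
S={1:(.060,.032,.024,-.012,.089),2:(.067,.037,.027,-.014,.104),3:(.073,.043,.030,-.015,.119),4:(.080,.048,.033,-.017,.134)}
def lastpose(n,p,d,k,xy,base=0.):
    W=cloud(n,d);h=S[k][0]+base
    near=(np.hypot(W[...,0]-xy[0],W[...,1]-xy[1])<.085)&(d>0)
    hsv=cv2.cvtColor(p,cv2.COLOR_RGB2HSV)
    m=(near&(abs(W[...,2]-h)<.006)).astype(np.uint8)
    _,lab,st,_=cv2.connectedComponentsWithStats(m); i=1+st[1:,4].argmax()
    v,u=np.nonzero(lab==i); P=ray(n,np.c_[u,v],h)
    rc=cv2.minAreaRect((P[:,:2]*1000).astype(np.float32))
    q=W[near&(W[...,2]>base+.010)&(W[...,2]<h+.01)][:,:2]
    # restrict to single object
    c=P[:,:2].mean(0); q=q[np.hypot(*(q-c).T)<S[k][4]*.75]
    _,_,vt=np.linalg.svd(q-q.mean(0),full_matrices=False); ax=vt[0]
    if ax@(q.mean(0)-c)<0: ax=-ax
    br=cv2.minAreaRect((q*1000).astype(np.float32))
    return c,ax,rc,q,P,br
E
python3 - <<'E'
from meas import *
z=np.load('top0.npz');p,d=z['p'],z['d'];W=cloud('top',d)
for k,(x,y) in {1:(217,159),3:(336,150),2:(389,156),4:(447,165)}.items():
    xy=ray('top',(x,y),.03)[0,:2]
    c,ax,rc,q,P,br=lastpose('top',p,d,k,xy)
    a=np.degrees(np.arctan2(ax[1],ax[0]))
    print(k,'neck c',np.round(c,4),'pca',round(a,1),'neckrect',np.round(rc[0],1),np.round(rc[1],1),round(rc[2],1),'n',len(P),'body',np.round(br[0],1),np.round(br[1],1),round(br[2],1))
hsv=cv2.cvtColor(p,cv2.COLOR_RGB2HSV)
m=((hsv[...,2]>133)&(abs(hsv[...,0].astype(int)-14)<5)).astype(np.uint8)
roi=np.zeros_like(m);cv2.fillConvexPoly(roi,np.int32([[262,209],[421,215],[419,281],[259,276]]),1);m&=roi
m=cv2.morphologyEx(m,cv2.MORPH_OPEN,np.ones((3,3),np.uint8))
cs,_=cv2.findContours(m,cv2.RETR_EXTERNAL,cv2.CHAIN_APPROX_NONE)
for c in cs:
    if len(c)>60:
        P=ray('top',c[:,0],.014);rc=cv2.minAreaRect((P[:,:2]*1000).astype(np.float32));print('pad',np.round(c[:,0].mean(0)),np.round(rc[0],1),np.round(rc[1],1),round(rc[2],1), np.round(W[c[:,0,1],c[:,0,0],2].mean(),4))
E
```

```text
1 neck c [0.6442 0.2681] pca -8.4 neckrect [644.2 268. ] [23.7 31.6] 81.5 n 150 body [655.7 268.6] [34.9 83.1] 73.7
3 neck c [ 0.6695 -0.0044] pca -8.3 neckrect [669.5  -4.5] [30.4 42.5] 79.9 n 259 body [685.9  -4.8] [ 43.5 114.9] 77.3
2 neck c [ 0.6595 -0.1293] pca 9.9 neckrect [ 659.2 -129.3] [37.1 26.9] 10.6 n 200 body [ 671.8 -125.1] [98.3 36.9] 6.2
4 neck c [ 0.6364 -0.2593] pca 3.2 neckrect [ 636.4 -259.1] [48.  33.7] 3.7 n 343 body [ 654.2 -257.2] [130.3  46. ] 1.6
pad [402. 247.] [ 461.1 -162.6] [ 64.4 141. ] 88.5 0.0132
pad [361. 246.] [462.6 -67.9] [ 64.6 140. ] 88.8 0.0278
pad [320. 244.] [464.7  26.9] [ 64.6 139.9] 88.6 0.0181
pad [278. 242.] [466.7 121.6] [ 64.9 140.2] 88.8 0.0277
```

The tin (237,239) stands at the pad_d end and the heel block (443,254) at the pad_a end, so the smallest last goes on pad_d.

Candidates in the top view:

| Pixel | Top height | What it is |
|---|---|---|
| (217,159) | 60 mm | last_1 |
| (389,156) | 67 mm | last_2 |
| (336,150) | 73 mm | last_3 |
| (447,165) | 80 mm | last_4 |
| (240,105), purple | – | decoy |
| (202,283), blue | – | decoy |
| (277,146) | – | grey-blue jar, not the tin (too small) |

In the crop, the four I chose are pale wood and standing upright. Their necks measure 24x32, 27x37, 30x43 and 34x48 mm, which matches the description.

```bash
cat > go.py <<'E'
import sys
from h import *
from scipy.spatial.transform import Rotation as Ro
x,y,z,th=map(float,sys.argv[1:5])
s=sense();R=np.array(s['ee_rot']);t=np.array([x,y,z])-s['tcp_pos']
a=np.radians(th);X=np.array([-np.cos(a),-np.sin(a),0]);Y=np.array([0,0,-1.]);T=np.c_[X,Y,np.cross(X,Y)]
print('t',s['time_s'],'tcp',np.round(s['tcp_pos'],4),'shift',np.round(R.T@t,4),'rot',np.round(Ro.from_matrix(R.T@T).as_rotvec(),4),'w',round(s['gripper_width'],3),'F',np.round(s['wrist_force'],1))
E
python3 go.py .6442 .268 .13 -8.5
```

```text
t 0.1 tcp [0.1604 0.6035 0.2216] shift [-0.5538  0.092   0.1997] rot [-0.002  -0.1116  0.    ] w 1.003 F [-1.1 -0.1  0.7]
```

Emit:
move_arm(
  increments="-1 -0.28 0.046 0.1 0 -0.11 0; -1 -0.28 0.046 0.1 0 -0.11 0; -1 -0.28 0.046 0.1 0 -0.11 0; -1 -0.28 0.046 0.1 0 -0.11 0; -1 -0.28 0.046 0.1 0 -0.11 0; -1 -0.28 0.046 0.1 0 -0.11 0; -1 -0.28 0.046 0.1 0 -0.11 0; -1 -0.28 0.046 0.1 0 -0.11 0",
)

```text
time_s: 0.9
tcp_pos: [0.4062, 0.4343, 0.1758]
ee_rot: [[-0.988, -0.001, -0.152], [0.152, -0.001, -0.988], [0.001, -1.0, 0.001]]
wrist_force: [-0.4, 0.2, -0.2]
gripper_width: 0.999
```

```bash
python3 go.py .6442 .268 .13 -8.5
```

```text
t 0.9 tcp [0.4062 0.4343 0.1758] shift [-0.2605  0.0458  0.1281] rot [-0.0013 -0.0042  0.0007] w 0.999 F [-0.4  0.2 -0.2]
```

Emit:
move_arm(
  increments="-1 -0.26 0.046 0.128 0 0 0; -1 -0.26 0.046 0.128 0 0 0; -1 -0.26 0.046 0.128 0 0 0; -1 -0.26 0.046 0.128 0 0 0; -1 -0.26 0.046 0.128 0 0 0; -1 -0.26 0.046 0.128 0 0 0; -1 -0.26 0.046 0.128 0 0 0; -1 -0.26 0.046 0.128 0 0 0",
)

```text
time_s: 1.7
tcp_pos: [0.6431, 0.2706, 0.1298]
ee_rot: [[-0.989, -0.001, -0.149], [0.149, -0.0, -0.989], [0.001, -1.0, 0.001]]
wrist_force: [-0.6, -0.2, 0.4]
gripper_width: 0.997
```

```bash
python3 go.py .6442 .268 .031 -8.5
```

```text
t 1.7 tcp [0.6431 0.2706 0.1298] shift [-0.0016  0.0988  0.0024] rot [-0.0006 -0.0015  0.001 ] w 0.997 F [-0.6 -0.2  0.4]
```

Emit:
move_arm(
  increments="-1 -0.002 0.05 0.002 0 0 0; -1 -0.002 0.085 0.002 0 0 0; -1 -0.002 0.098 0.002 0 0 0; -1 -0.002 0.098 0.002 0 0 0; -1 -0.002 0.098 0.002 0 0 0",
)

```text
time_s: 2.2
tcp_pos: [0.6458, 0.2696, 0.0347]
ee_rot: [[-0.989, 0.003, -0.147], [0.147, 0.001, -0.989], [-0.003, -1.0, -0.002]]
wrist_force: [1.3, 0.0, -0.2]
gripper_width: 0.995
```

```bash
python3 go.py .6442 .268 .031 -8.5
```

```text
t 2.2 tcp [0.6458 0.2696 0.0347] shift [0.0014 0.0037 0.0019] rot [ 0.0017  0.001  -0.003 ] w 0.995 F [ 1.3  0.  -0.2]
```

Emit:
move_arm(
  increments="-1 0.001 0.003 0.001 0 0 0; -1 0.001 0.003 0.001 0 0 0; 1 0.001 0.003 0.001 0 0 0; 1 0.001 0.003 0.001 0 0 0; 1 0.001 0.003 0.001 0 0 0; 1 0.001 0.003 0.001 0 0 0; 1 0.001 0.003 0.001 0 0 0; 1 0.001 0.003 0.001 0 0 0",
)

```text
time_s: 3.0
tcp_pos: [0.644, 0.2669, 0.0295]
ee_rot: [[-0.989, -0.0, -0.149], [0.149, -0.0, -0.989], [0.0, -1.0, 0.0]]
wrist_force: [-1.2, 0.8, -0.6]
gripper_width: 0.536
```

```bash
python3 go.py .6442 .268 .13 -8.5
```

```text
t 3.0 tcp [0.644  0.2669 0.0295] shift [-1.000e-04 -1.005e-01 -1.100e-03] rot [-0.0001 -0.0015  0.0001] w 0.536 F [-1.2  0.8 -0.6]
```

Fingers are still closing, so I hold.

Emit:
move_arm(
  increments="1 0 0 0 0 0 0; 1 0 0 0 0 0 0; 1 0 0 0 0 0 0; 1 0 0 0 0 0 0; 1 0 0 0 0 0 0; 1 0 0 0 0 0 0",
)

```text
time_s: 3.6
tcp_pos: [0.6441, 0.2671, 0.0297]
ee_rot: [[-0.989, 0.001, -0.149], [0.149, 0.0, -0.989], [-0.0, -1.0, -0.0]]
wrist_force: [0.0, -0.1, 1.2]
gripper_width: 0.271
```

```bash
python3 go.py .6442 .268 .14 -8.5
```

```text
t 3.6 tcp [0.6441 0.2671 0.0297] shift [ 0.     -0.1103 -0.0009] rot [ 0.0004 -0.0013 -0.0005] w 0.271 F [ 0.  -0.1  1.2]
```

Emit:
move_arm(
  increments="1 0 -0.03 0 0 0 0; 1 0 -0.07 0 0 0 0; 1 0 -0.1 0 0 0 0; 1 0 -0.1 0 0 0 0; 1 0 -0.1 0 0 0 0",
)

```text
time_s: 4.1
tcp_pos: [0.6434, 0.2668, 0.1295]
ee_rot: [[-0.989, -0.001, -0.15], [0.15, 0.001, -0.989], [0.001, -1.0, -0.0]]
wrist_force: [0.5, 0.6, -2.2]
gripper_width: 0.275
```

```bash
python3 go.py .4547 .1219 .13 -1.2
```

```text
t 4.1 tcp [0.6434 0.2668 0.1295] shift [ 0.1648 -0.0004  0.1715] rot [ 0.0005 -0.1294  0.0008] w 0.275 F [ 0.5  0.6 -2.2]
```

Emit:
move_arm(
  increments="1 0.165 0 0.172 0 -0.129 0; 1 0.165 0 0.172 0 -0.129 0; 1 0.165 0 0.172 0 -0.129 0; 1 0.165 0 0.172 0 -0.129 0; 1 0.165 0 0.172 0 -0.129 0; 1 0.165 0 0.172 0 -0.129 0; 1 0.165 0 0.172 0 -0.129 0; 1 0.165 0 0.172 0 -0.129 0",
)

```text
time_s: 4.9
tcp_pos: [0.4556, 0.1219, 0.129]
ee_rot: [[-1.0, -0.001, -0.021], [0.021, -0.0, -1.0], [0.001, -1.0, 0.0]]
wrist_force: [0.3, 0.3, -1.1]
gripper_width: 0.272
```

```bash
python3 go.py .4547 .1219 .045 -1.2
```

```text
t 4.9 tcp [0.4556 0.1219 0.129 ] shift [ 0.0009  0.084  -0.0001] rot [-0.0004  0.0002  0.0005] w 0.272 F [ 0.3  0.3 -1.1]
```

Emit:
move_arm(
  increments="1 0.001 0.04 0 0 0 0; 1 0.001 0.07 0 0 0 0; 1 0.001 0.08 0 0 0 0; 1 0.001 0.084 0 0 0 0; 1 0.001 0.084 0 0 0 0; 1 0.001 0.084 0 0 0 0; 1 0.001 0.084 0 0 0 0",
)

```text
time_s: 5.6
tcp_pos: [0.4551, 0.1221, 0.0467]
ee_rot: [[-1.0, 0.002, -0.021], [0.021, 0.001, -1.0], [-0.002, -1.0, -0.002]]
wrist_force: [-0.5, -0.2, -1.3]
gripper_width: 0.275
```

```bash
python3 go.py .4547 .1219 .0443 -1.2
```

```text
t 5.6 tcp [0.4551 0.1221 0.0467] shift [0.0004 0.0024 0.0002] rot [ 0.0015  0.0004 -0.0024] w 0.275 F [-0.5 -0.2 -1.3]
```

Emit:
move_arm(
  increments="1 0 0.0015 0 0 0 0; 1 0 0.0015 0 0 0 0; 1 0 0.0015 0 0 0 0; 1 0 0.0015 0 0 0 0",
)

```text
time_s: 6.0
tcp_pos: [0.4542, 0.1216, 0.0442]
ee_rot: [[-1.0, 0.0, -0.021], [0.021, 0.0, -1.0], [-0.0, -1.0, -0.0]]
wrist_force: [-0.4, -0.8, -2.1]
gripper_width: 0.269
```

```bash
python3 go.py .4547 .1219 .0443 -1.2
```

```text
t 6.0 tcp [0.4542 0.1216 0.0442] shift [-0.0005 -0.0001 -0.0004] rot [ 0.0002  0.0002 -0.0003] w 0.269 F [-0.4 -0.8 -2.1]
```

Emit:
move_arm(
  increments="-0.3 0 0 0 0 0 0; -0.3 0 0 0 0 0 0; -0.3 0 0 0 0 0 0; -0.3 0 0 0 0 0 0; -0.3 0 0 0 0 0 0; -0.3 0 -0.03 0 0 0 0; -0.3 0 -0.07 0 0 0 0; -1 0 -0.1 0 0 0 0",
)

```text
time_s: 6.8
tcp_pos: [0.4546, 0.1217, 0.146]
ee_rot: [[-1.0, 0.001, -0.02], [0.02, 0.0, -1.0], [-0.001, -1.0, -0.0]]
wrist_force: [-0.1, 1.0, -0.6]
gripper_width: 0.681
```

```bash
python3 go.py .6593 -.1293 .14 10.3
```

```text
t 6.8 tcp [0.4546 0.1217 0.146 ] shift [-0.2098  0.0062  0.2467] rot [ 0.0003 -0.2002 -0.0015] w 0.681 F [-0.1  1.  -0.6]
```

Emit:
move_arm(
  increments="-1 -0.21 0.006 0.247 0 -0.2 0; -1 -0.21 0.006 0.247 0 -0.2 0; -1 -0.21 0.006 0.247 0 -0.2 0; -1 -0.21 0.006 0.247 0 -0.2 0; -1 -0.21 0.006 0.247 0 -0.2 0; -1 -0.21 0.006 0.247 0 -0.2 0; -1 -0.21 0.006 0.247 0 -0.2 0; -1 -0.21 0.006 0.247 0 -0.2 0",
)

```text
time_s: 7.6
tcp_pos: [0.6605, -0.1333, 0.1365]
ee_rot: [[-0.985, -0.0, 0.174], [-0.174, -0.001, -0.985], [0.001, -1.0, 0.001]]
wrist_force: [-1.1, -0.5, -0.6]
gripper_width: 1.002
```

```bash
python3 go.py .6593 -.1293 .035 10.3
python3 - <<'E'
from h import *
p,d=capture('side');cv2.imwrite('pics/s1.png',p[:,:,::-1])
E
```

```text
t 7.6 tcp [ 0.6605 -0.1333  0.1365] shift [ 0.0004  0.1015 -0.0042] rot [-0.0005 -0.005   0.0006] w 1.002 F [-1.1 -0.5 -0.6]
```

View pics/s1.png

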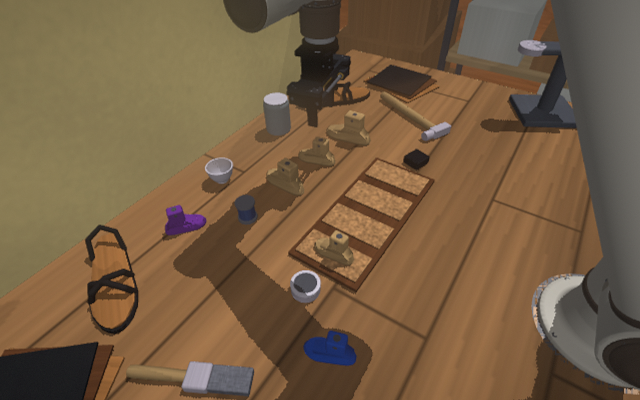

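The side view shows last_1 upright on pad_d (335,248), next to the tin at (305,287). The gripper is near last_2 (318,150). It had overshot slightly while settling, so I re-read its position.

Emit:
move_arm(
  increments="-1 0 0.04 -0.002 0 0 0; -1 0 0.04 -0.002 0 0 0; -1 0 0.04 -0.002 0 0 0; -1 0 0.04 -0.002 0 0 0",
)

```text
time_s: 8.05
tcp_pos: [0.6595, -0.1273, 0.1]
ee_rot: [[-0.984, 0.003, 0.18], [-0.18, -0.001, -0.984], [-0.002, -1.0, 0.001]]
wrist_force: [-0.0, -0.7, 0.1]
gripper_width: 0.999
```

```bash
python3 go.py .6593 -.1293 .035 10.3
```

```text
t 8.05 tcp [ 0.6595 -0.1273  0.1   ] shift [0.0007 0.065  0.0019] rot [-0.001   0.001  -0.0025] w 0.999 F [-0.  -0.7  0.1]
```

Emit:
move_arm(
  increments="-1 0 0.04 0.002 0 0 0; -1 0 0.06 0.002 0 0 0; -1 0 0.064 0.002 0 0 0; -1 0 0.064 0.002 0 0 0; -1 0 0.064 0.002 0 0 0; -1 0 0.064 0.002 0 0 0; -1 0 0.064 0.002 0 0 0",
)

```text
time_s: 8.75
tcp_pos: [0.6598, -0.1298, 0.0355]
ee_rot: [[-0.984, 0.003, 0.178], [-0.178, -0.0, -0.984], [-0.002, -1.0, 0.001]]
wrist_force: [0.6, -0.5, 0.4]
gripper_width: 1.002
```

```bash
python3 go.py .6593 -.1293 .035 10.3
```

```text
t 8.75 tcp [ 0.6598 -0.1298  0.0355] shift [ 0.0004  0.0005 -0.0005] rot [-0.0005 -0.0003 -0.0025] w 1.002 F [ 0.6 -0.5  0.4]
```

Emit:
move_arm(
  increments="1 0 0 0 0 0 0; 1 0 0 0 0 0 0; 1 0 0 0 0 0 0; 1 0 0 0 0 0 0; 1 0 0 0 0 0 0; 1 0 0 0 0 0 0; 1 0 0 0 0 0 0; 1 0 0 0 0 0 0",
)

```text
time_s: 9.55
tcp_pos: [0.659, -0.1298, 0.034]
ee_rot: [[-0.984, -0.0, 0.178], [-0.178, -0.0, -0.984], [0.0, -1.0, 0.0]]
wrist_force: [-0.2, 0.2, 0.4]
gripper_width: 0.359
```

Emit:
move_arm(
  increments="1 0 0 0 0 0 0; 1 0 0 0 0 0 0; 1 0 0 0 0 0 0; 1 0 0 0 0 0 0; 1 0 0 0 0 0 0",
)

```text
time_s: 10.05
tcp_pos: [0.659, -0.1298, 0.034]
ee_rot: [[-0.984, -0.0, 0.178], [-0.178, -0.0, -0.984], [0.0, -1.0, 0.0]]
wrist_force: [-0.5, 0.1, 0.0]
gripper_width: 0.305
```

```bash
python3 go.py .6593 -.1293 .13 10.3
```

```text
t 10.05 tcp [ 0.659  -0.1298  0.034 ] shift [-0.0004 -0.096  -0.0004] rot [-0.     -0.0006  0.    ] w 0.305 F [-0.5  0.1  0. ]
```

Emit:
move_arm(
  increments="1 0 -0.03 0 0 0 0; 1 0 -0.07 0 0 0 0; 1 0 -0.1 0 0 0 0; 1 0 -0.1 0 0 0 0; 1 0 -0.1 0 0 0 0",
)

```text
time_s: 10.55
tcp_pos: [0.6586, -0.1295, 0.1342]
ee_rot: [[-0.984, 0.0, 0.178], [-0.178, 0.001, -0.984], [-0.001, -1.0, -0.001]]
wrist_force: [-0.5, -0.4, -1.8]
gripper_width: 0.306
```

```bash
python3 go.py .4507 .0272 .134 -1.2
```

```text
t 10.55 tcp [ 0.6586 -0.1295  0.1342] shift [ 0.1768  0.0003 -0.1912] rot [ 0.0008  0.1997 -0.0004] w 0.306 F [-0.5 -0.4 -1.8]
```

Emit:
move_arm(
  increments="1 0.177 0 -0.191 0 0.2 0; 1 0.177 0 -0.191 0 0.2 0; 1 0.177 0 -0.191 0 0.2 0; 1 0.177 0 -0.191 0 0.2 0; 1 0.177 0 -0.191 0 0.2 0; 1 0.177 0 -0.191 0 0.2 0; 1 0.177 0 -0.191 0 0.2 0; 1 0.177 0 -0.191 0 0.2 0",
)

```text
time_s: 11.35
tcp_pos: [0.4511, 0.0266, 0.1336]
ee_rot: [[-1.0, -0.001, -0.02], [0.02, -0.0, -1.0], [0.001, -1.0, 0.0]]
wrist_force: [0.6, 0.2, -1.6]
gripper_width: 0.309
```

```bash
python3 go.py .4507 .0272 .0487 -1.2
```

```text
t 11.35 tcp [0.4511 0.0266 0.1336] shift [ 0.0004  0.0849 -0.0006] rot [-0.0005  0.0006  0.0005] w 0.309 F [ 0.6  0.2 -1.6]
```

Emit:
move_arm(
  increments="1 0 0.04 0 0 0 0; 1 0 0.07 0 0 0 0; 1 0 0.08 0 0 0 0; 1 0 0.084 0 0 0 0; 1 0 0.084 0 0 0 0; 1 0 0.084 0 0 0 0; 1 0 0.084 0 0 0 0; 1 0 0.084 0 0 0 0",
)

```text
time_s: 12.15
tcp_pos: [0.4514, 0.0269, 0.051]
ee_rot: [[-1.0, 0.002, -0.021], [0.021, 0.001, -1.0], [-0.002, -1.0, -0.001]]
wrist_force: [0.5, 0.1, -1.6]
gripper_width: 0.309
```

Emit:
move_arm(
  increments="1 0 0.001 0 0 0 0; 1 0 0.001 0 0 0 0; 1 0 0.001 0 0 0 0",
)

```text
time_s: 12.45
tcp_pos: [0.4507, 0.0266, 0.0491]
ee_rot: [[-1.0, 0.0, -0.021], [0.021, 0.0, -1.0], [-0.0, -1.0, -0.0]]
wrist_force: [0.9, -0.1, -1.8]
gripper_width: 0.306
```

```bash
python3 go.py .4507 .0272 .0485 -1.2
```

```text
t 12.45 tcp [0.4507 0.0266 0.0491] shift [ 0.      0.0006 -0.0006] rot [ 0.0001  0.0003 -0.0001] w 0.306 F [ 0.9 -0.1 -1.8]
```

Emit:
move_arm(
  increments="1 0 0.001 0 0 0 0; -0.3 0 0.001 0 0 0 0; -0.3 0 0.001 0 0 0 0; -0.3 0 0.001 0 0 0 0; -0.3 0 0.001 0 0 0 0; -0.3 0 0.001 0 0 0 0; -0.3 0 -0.04 0 0 0 0; -1 0 -0.09 0 0 0 0",
)

```text
time_s: 13.25
tcp_pos: [0.4491, 0.0259, 0.1383]
ee_rot: [[-1.0, -0.006, -0.021], [0.021, -0.003, -1.0], [0.006, -1.0, 0.003]]
wrist_force: [1.4, 0.4, 0.1]
gripper_width: 0.682
```

```bash
python3 go.py .6695 -.0045 .145 -10
```

```text
t 13.25 tcp [0.4491 0.0259 0.1383] shift [-0.221  -0.008   0.0258] rot [-0.0031  0.1536  0.0059] w 0.682 F [1.4 0.4 0.1]
```

Emit:
move_arm(
  increments="-1 -0.22 -0.008 0.026 0 0.154 0; -1 -0.22 -0.008 0.026 0 0.154 0; -1 -0.22 -0.008 0.026 0 0.154 0; -1 -0.22 -0.008 0.026 0 0.154 0; -1 -0.22 -0.008 0.026 0 0.154 0; -1 -0.22 -0.008 0.026 0 0.154 0; -1 -0.22 -0.008 0.026 0 0.154 0; -1 -0.22 -0.008 0.026 0 0.154 0",
)

```text
time_s: 14.05
tcp_pos: [0.669, -0.0038, 0.1469]
ee_rot: [[-0.985, -0.001, -0.174], [0.174, -0.0, -0.985], [0.001, -1.0, 0.0]]
wrist_force: [0.2, 1.0, -0.6]
gripper_width: 1.001
```

```bash
python3 go.py .6695 -.0045 .039 -10
python3 - <<'E'
from h import *
p,d=capture('side');cv2.imwrite('pics/s2.png',p[:,:,::-1])
E
```

```text
t 14.05 tcp [ 0.669  -0.0038  0.1469] shift [-0.0008  0.1079  0.0005] rot [-0.0002  0.      0.0011] w 1.001 F [ 0.2  1.  -0.6]
```

View pics/s2.png

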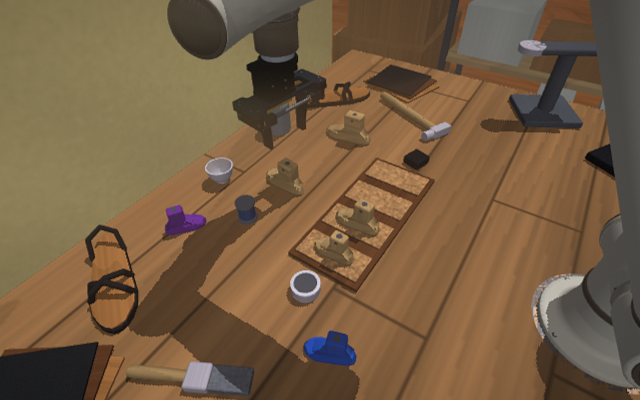

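last_1 (335,248) and last_2 (358,215) stand upright on pads d and c. The gripper is above last_3 (285,177).

Emit:
move_arm(
  increments="-1 -0.001 0.04 0 0 0 0; -1 -0.001 0.08 0 0 0 0; -1 -0.001 0.1 0 0 0 0; -1 -0.001 0.107 0 0 0 0; -1 -0.001 0.107 0 0 0 0; -1 -0.001 0.107 0 0 0 0; -1 -0.001 0.107 0 0 0 0",
)

```text
time_s: 14.8
tcp_pos: [0.6723, -0.0039, 0.0422]
ee_rot: [[-0.985, 0.004, -0.174], [0.174, 0.001, -0.985], [-0.004, -1.0, -0.001]]
wrist_force: [-0.1, -0.5, -0.1]
gripper_width: 1.0
```

```bash
python3 go.py .6695 -.0045 .039 -10
```

```text
t 14.8 tcp [ 0.6723 -0.0039  0.0422] shift [0.0027 0.0032 0.0011] rot [ 0.0012  0.0001 -0.0036] w 1.0 F [-0.1 -0.5 -0.1]
```

Emit:
move_arm(
  increments="-1 0.001 0.001 0 0 0 0; 1 0.001 0.001 0 0 0 0; 1 0.001 0.001 0 0 0 0; 1 0.001 0.001 0 0 0 0; 1 0.001 0.001 0 0 0 0; 1 0.001 0.001 0 0 0 0; 1 0.001 0.001 0 0 0 0; 1 0.001 0.001 0 0 0 0",
)

```text
time_s: 15.6
tcp_pos: [0.6702, -0.0039, 0.039]
ee_rot: [[-0.985, -0.0, -0.174], [0.174, -0.0, -0.985], [0.0, -1.0, 0.0]]
wrist_force: [0.1, 0.1, 0.1]
gripper_width: 0.446
```

Emit:
move_arm(
  increments="1 0 0 0 0 0 0; 1 0 0 0 0 0 0; 1 0 0 0 0 0 0; 1 0 0 0 0 0 0; 1 0 0 0 0 0 0",
)

```text
time_s: 16.1
tcp_pos: [0.6702, -0.004, 0.039]
ee_rot: [[-0.985, 0.0, -0.174], [0.174, -0.0, -0.985], [-0.0, -1.0, 0.0]]
wrist_force: [0.2, -0.2, -0.1]
gripper_width: 0.342
```

```bash
python3 go.py .6695 -.0045 .139 -10
```

```text
t 16.1 tcp [ 0.6702 -0.004   0.039 ] shift [ 0.0006 -0.1     0.0007] rot [-0.     -0.0002 -0.    ] w 0.342 F [ 0.2 -0.2 -0.1]
```

Emit:
move_arm(
  increments="1 0 -0.03 0 0 0 0; 1 0 -0.07 0 0 0 0; 1 0 -0.1 0 0 0 0; 1 0 -0.1 0 0 0 0; 1 0 -0.1 0 0 0 0",
)

```text
time_s: 16.6
tcp_pos: [0.6695, -0.0037, 0.1387]
ee_rot: [[-0.985, -0.001, -0.174], [0.174, 0.001, -0.985], [0.001, -1.0, -0.001]]
wrist_force: [-0.5, 0.2, -3.7]
gripper_width: 0.344
```

```bash
python3 go.py .4483 -.0676 .139 -1.2
```

```text
t 16.6 tcp [ 0.6695 -0.0037  0.1387] shift [ 2.067e-01 -2.000e-04  1.015e-01] rot [ 0.0009 -0.1544  0.0007] w 0.344 F [-0.5  0.2 -3.7]
```

Emit:
move_arm(
  increments="1 0.207 0 0.101 0 -0.154 0; 1 0.207 0 0.101 0 -0.154 0; 1 0.207 0 0.101 0 -0.154 0; 1 0.207 0 0.101 0 -0.154 0; 1 0.207 0 0.101 0 -0.154 0; 1 0.207 0 0.101 0 -0.154 0; 1 0.207 0 0.101 0 -0.154 0; 1 0.207 0 0.101 0 -0.154 0",
)

```text
time_s: 17.4
tcp_pos: [0.4493, -0.0672, 0.1384]
ee_rot: [[-1.0, -0.001, -0.021], [0.021, -0.0, -1.0], [0.001, -1.0, 0.0]]
wrist_force: [-0.4, -0.0, -1.6]
gripper_width: 0.346
```

```bash
python3 go.py .4483 -.0676 .0537 -1.2
```

```text
t 17.4 tcp [ 0.4493 -0.0672  0.1384] shift [0.001  0.0847 0.0004] rot [-0.0002  0.0003  0.0007] w 0.346 F [-0.4 -0.  -1.6]
```

Emit:
move_arm(
  increments="1 0.001 0.04 0 0 0 0; 1 0.001 0.07 0 0 0 0; 1 0.001 0.08 0 0 0 0; 1 0.001 0.084 0 0 0 0; 1 0.001 0.084 0 0 0 0; 1 0.001 0.084 0 0 0 0; 1 0.001 0.084 0 0 0 0; 1 0.001 0.084 0 0 0 0",
)

```text
time_s: 18.2
tcp_pos: [0.4484, -0.0673, 0.056]
ee_rot: [[-1.0, 0.002, -0.021], [0.021, 0.0, -1.0], [-0.002, -1.0, -0.0]]
wrist_force: [0.4, -0.1, -3.7]
gripper_width: 0.343
```

Emit:
move_arm(
  increments="1 0 0.001 0 0 0 0; 1 0 0.001 0 0 0 0; 1 0 0.001 0 0 0 0",
)

```text
time_s: 18.5
tcp_pos: [0.4477, -0.0674, 0.0541]
ee_rot: [[-1.0, 0.0, -0.021], [0.021, -0.0, -1.0], [-0.0, -1.0, -0.0]]
wrist_force: [-0.3, -0.1, -2.2]
gripper_width: 0.342
```

```bash
python3 go.py .4483 -.0676 .0534 -1.2
```

```text
t 18.5 tcp [ 0.4477 -0.0674  0.0541] shift [-0.0006  0.0007  0.0002] rot [ 0.      0.0002 -0.0001] w 0.342 F [-0.3 -0.1 -2.2]
```

Emit:
move_arm(
  increments="1 0 0.001 0 0 0 0; -0.4 0 0.001 0 0 0 0; -0.4 0 0.001 0 0 0 0; -0.4 0 0.001 0 0 0 0; -0.4 0 0.001 0 0 0 0; -0.4 0 0.001 0 0 0 0; -0.4 0 -0.04 0 0 0 0; -1 0 -0.09 0 0 0 0",
)

```text
time_s: 19.3
tcp_pos: [0.446, -0.0677, 0.1433]
ee_rot: [[-1.0, -0.007, -0.021], [0.021, -0.001, -1.0], [0.006, -1.0, 0.001]]
wrist_force: [1.9, -0.1, -0.1]
gripper_width: 0.728
```

```bash
python3 go.py .6364 -.2592 .15 3.5
```

```text
t 19.3 tcp [ 0.446  -0.0677  0.1433] shift [-0.1944 -0.0077  0.1875] rot [-0.001  -0.082   0.0065] w 0.728 F [ 1.9 -0.1 -0.1]
```

Emit:
move_arm(
  increments="-1 -0.194 -0.008 0.187 0 -0.082 0; -1 -0.194 -0.008 0.187 0 -0.082 0; -1 -0.194 -0.008 0.187 0 -0.082 0; -1 -0.194 -0.008 0.187 0 -0.082 0; -1 -0.194 -0.008 0.187 0 -0.082 0; -1 -0.194 -0.008 0.187 0 -0.082 0; -1 -0.194 -0.008 0.187 0 -0.082 0; -1 -0.194 -0.008 0.187 0 -0.082 0",
)

```text
time_s: 20.1
tcp_pos: [0.6371, -0.2583, 0.151]
ee_rot: [[-0.998, -0.002, 0.06], [-0.06, 0.001, -0.998], [0.002, -1.0, -0.001]]
wrist_force: [0.2, 0.7, 0.1]
gripper_width: 1.002
```

```bash
python3 go.py .6364 -.2592 .043 3.5
```

```text
t 20.1 tcp [ 0.6371 -0.2583  0.151 ] shift [0.0006 0.108  0.0009] rot [ 0.0009 -0.0006  0.0018] w 1.002 F [0.2 0.7 0.1]
```

Emit:
move_arm(
  increments="-1 0 0.04 0.001 0 0 0; -1 0 0.08 0.001 0 0 0; -1 0 0.1 0.001 0 0 0; -1 0 0.107 0.001 0 0 0; -1 0 0.107 0.001 0 0 0; -1 0 0.107 0.001 0 0 0; -1 0 0.107 0.001 0 0 0; -1 0 0.107 0.001 0 0 0",
)

```text
time_s: 20.9
tcp_pos: [0.6387, -0.2595, 0.0467]
ee_rot: [[-0.998, 0.003, 0.061], [-0.061, -0.001, -0.998], [-0.003, -1.0, 0.001]]
wrist_force: [0.2, -0.2, 0.4]
gripper_width: 0.999
```

```bash
python3 go.py .6364 -.2592 .043 3.5
```

```text
t 20.9 tcp [ 0.6387 -0.2595  0.0467] shift [ 0.0023  0.0037 -0.0004] rot [-0.0007  0.0003 -0.0027] w 0.999 F [ 0.2 -0.2  0.4]
```

Emit:
move_arm(
  increments="-1 0.001 0.002 0 0 0 0; 1 0.001 0.002 0 0 0 0; 1 0.001 0.002 0 0 0 0; 1 0.001 0.002 0 0 0 0; 1 0.001 0.002 0 0 0 0; 1 0.001 0.002 0 0 0 0; 1 0.001 0.002 0 0 0 0; 1 0.001 0.002 0 0 0 0",
)

```text
time_s: 21.7
tcp_pos: [0.6369, -0.2595, 0.043]
ee_rot: [[-0.998, -0.0, 0.061], [-0.061, 0.0, -0.998], [0.0, -1.0, -0.0]]
wrist_force: [0.0, -0.0, 0.4]
gripper_width: 0.447
```

Emit:
move_arm(
  increments="1 0 0 0 0 0 0; 1 0 0 0 0 0 0; 1 0 0 0 0 0 0; 1 0 0 0 0 0 0; 1 0 0 0 0 0 0",
)

```text
time_s: 22.2
tcp_pos: [0.637, -0.2596, 0.0431]
ee_rot: [[-0.998, 0.0, 0.061], [-0.061, -0.0, -0.998], [-0.0, -1.0, 0.0]]
wrist_force: [0.0, -0.4, -0.2]
gripper_width: 0.377
```

```bash
python3 go.py .6364 -.2592 .143 3.5
```

```text
t 22.2 tcp [ 0.637  -0.2596  0.0431] shift [ 0.0005 -0.0999 -0.0004] rot [-0.0002  0.0001 -0.0002] w 0.377 F [ 0.  -0.4 -0.2]
```

Emit:
move_arm(
  increments="1 0 -0.03 0 0 0 0; 1 0 -0.07 0 0 0 0; 1 0 -0.1 0 0 0 0; 1 0 -0.1 0 0 0 0; 1 0 -0.1 0 0 0 0",
)

```text
time_s: 22.7
tcp_pos: [0.6361, -0.2588, 0.1422]
ee_rot: [[-0.998, -0.001, 0.061], [-0.061, 0.002, -0.998], [0.001, -1.0, -0.002]]
wrist_force: [-0.8, 0.4, -3.4]
gripper_width: 0.374
```

```bash
python3 go.py .4447 -.1622 .143 -1.2
```

```text
t 22.7 tcp [ 0.6361 -0.2588  0.1422] shift [ 0.1852 -0.0004 -0.108 ] rot [0.0017 0.0815 0.0011] w 0.374 F [-0.8  0.4 -3.4]
```

Emit:
move_arm(
  increments="1 0.185 0 -0.108 0 0.082 0; 1 0.185 0 -0.108 0 0.082 0; 1 0.185 0 -0.108 0 0.082 0; 1 0.185 0 -0.108 0 0.082 0; 1 0.185 0 -0.108 0 0.082 0; 1 0.185 0 -0.108 0 0.082 0; 1 0.185 0 -0.108 0 0.082 0; 1 0.185 0 -0.108 0 0.082 0",
)

```text
time_s: 23.5
tcp_pos: [0.4463, -0.1632, 0.1423]
ee_rot: [[-1.0, -0.001, -0.021], [0.021, 0.0, -1.0], [0.001, -1.0, -0.0]]
wrist_force: [0.5, -0.6, -2.9]
gripper_width: 0.381
```

```bash
python3 go.py .4447 -.1622 .0577 -1.2
```

```text
t 23.5 tcp [ 0.4463 -0.1632  0.1423] shift [ 0.0015  0.0846 -0.0009] rot [ 0.     -0.0002  0.001 ] w 0.381 F [ 0.5 -0.6 -2.9]
```

Emit:
move_arm(
  increments="1 0.001 0.04 -0.001 0 0 0; 1 0.001 0.07 -0.001 0 0 0; 1 0.001 0.08 -0.001 0 0 0; 1 0.001 0.084 -0.001 0 0 0; 1 0.001 0.084 -0.001 0 0 0; 1 0.001 0.084 -0.001 0 0 0; 1 0.001 0.084 -0.001 0 0 0; 1 0.001 0.084 -0.001 0 0 0",
)

```text
time_s: 24.3
tcp_pos: [0.4453, -0.162, 0.06]
ee_rot: [[-1.0, 0.002, -0.021], [0.021, -0.0, -1.0], [-0.002, -1.0, 0.0]]
wrist_force: [0.6, -0.2, -3.5]
gripper_width: 0.377
```

Emit:
move_arm(
  increments="1 0 0.001 0 0 0 0; 1 0 0.001 0 0 0 0; 1 0 0.001 0 0 0 0",
)

```text
time_s: 24.6
tcp_pos: [0.4447, -0.1619, 0.0582]
ee_rot: [[-1.0, 0.0, -0.021], [0.021, -0.0, -1.0], [-0.0, -1.0, 0.0]]
wrist_force: [0.3, -0.4, -3.8]
gripper_width: 0.38
```

```bash
python3 go.py .4447 -.1622 .0575 -1.2
```

```text
t 24.6 tcp [ 0.4447 -0.1619  0.0582] shift [-0.0001  0.0007  0.0003] rot [-0.      0.0002 -0.0002] w 0.38 F [ 0.3 -0.4 -3.8]
```

Emit:
move_arm(
  increments="1 0 0.001 0 0 0 0; -0.4 0 0.001 0 0 0 0; -0.4 0 0.001 0 0 0 0; -0.4 0 0.001 0 0 0 0; -0.4 0 0.001 0 0 0 0; -0.4 0 0.001 0 0 0 0; -0.4 0 -0.04 0 0 0 0; -0.4 0 -0.09 0 0 0 0",
)

```text
time_s: 25.4
tcp_pos: [0.4429, -0.1619, 0.1472]
ee_rot: [[-1.0, -0.007, -0.021], [0.021, 0.0, -1.0], [0.007, -1.0, -0.0]]
wrist_force: [0.5, 0.2, 0.4]
gripper_width: 0.696
```

```bash
python3 go.py .55 -.43 .22 -1.2
```

```text
t 25.4 tcp [ 0.4429 -0.1619  0.1472] shift [-0.1123 -0.0736  0.2658] rot [ 0.0001 -0.0001  0.0066] w 0.696 F [0.5 0.2 0.4]
```

Emit:
move_arm(
  increments="-0.4 -0.112 -0.07 0.266 0 0 0; -0.4 -0.112 -0.07 0.266 0 0 0; -0.4 -0.112 -0.07 0.266 0 0 0; -0.4 -0.112 -0.07 0.266 0 0 0; -0.4 -0.112 -0.07 0.266 0 0 0; -0.4 -0.112 -0.07 0.266 0 0 0; -0.4 -0.112 -0.07 0.266 0 0 0; -0.4 -0.112 -0.07 0.266 0 0 0",
)

```text
time_s: 26.2
tcp_pos: [0.5507, -0.4309, 0.2166]
ee_rot: [[-1.0, -0.001, -0.023], [0.023, 0.001, -1.0], [0.002, -1.0, -0.001]]
wrist_force: [-0.3, 0.5, -1.2]
gripper_width: 0.704
```

Run:
```python
from meas import *
p,d=capture('top');cv2.imwrite('pics/t9.png',p[:,:,::-1]);W=cloud('top',d)
ps,ds=capture('side');cv2.imwrite('pics/s9.png',ps[:,:,::-1])
pads={1:(.4667,.1216),2:(.4647,.0269),3:(.4626,-.0679),4:(.4611,-.1626)}
for k,pc in pads.items():
  for n,P_,D in(('top',p,d),('side',ps,ds)):
    try:
        c,ax,rc,q,P,br=lastpose(n,P_,D,k,pc,.014)
        off=S[k][3];a=np.radians(-1.2)
        o=c-off*np.array([np.cos(a),np.sin(a)])
        print(k,n,'origin-pad mm',np.round((o-pc)*1000,1),'neckrect',np.round(rc[1],1),round(rc[2],1),'n',len(P))
    except Exception as e: print(k,n,e)
for nm,(x,y) in dict(tin=(237,239),heel=(443,254)).items(): print(nm,np.round(W[y,x],4))
```

```text
1 top origin-pad mm [ 0.  -1.4] neckrect [31.8 23.5] 1.5 n 165
1 side origin-pad mm [-2.4  3.4] neckrect [26.1 32.2] 89.3 n 178
2 top origin-pad mm [ 2.2 -1.3] neckrect [35.6 25.4] 1.5 n 218
2 side origin-pad mm [-0.5  3.5] neckrect [30. 37.] 86.0 n 187
3 top origin-pad mm [1.6 0.4] neckrect [41.6 29.3] 0.8 n 292
3 side origin-pad mm [-0.8  5.8] neckrect [42.7 34.8] 2.2 n 204
4 top origin-pad mm [2.1 0.9] neckrect [47.4 33.1] 0.4 n 374
4 side origin-pad mm [-0.3  6.3] neckrect [48.8 37.4] 0.5 n 208
tin [0.4709 0.2149 0.0243]
heel [ 0.4492 -0.253   0.0232]
```

View pics/t9.png

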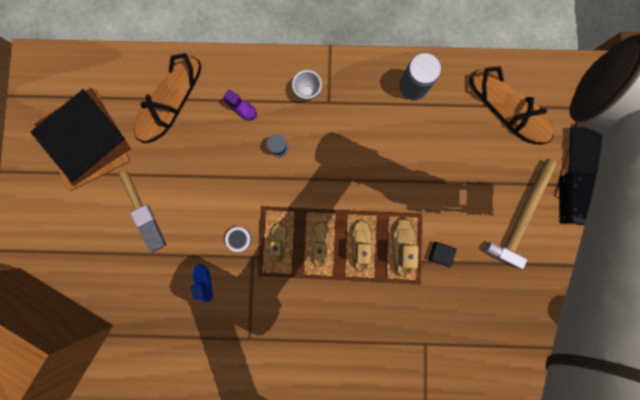

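View pics/s9.png

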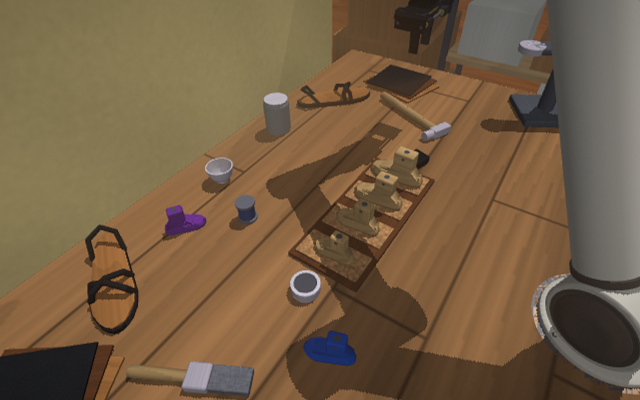

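The top view shows all four lasts upright on their pads at about (278,243), (320,243), (361,244) and (404,246), growing from tin to heel block. The tin and heel block haven't moved. The side view agrees, and the arm is clear.

```bash
python3 -c "
from station import r;print(r.finish_job())"
```

```text
the job is handed in; nothing more can be done
None
```

I placed all four lasts upright by size: last_1 on pad_d next to the wax tin, last_2 on pad_c, last_3 on pad_b, and last_4 on pad_a next to the heel block. The job was handed in at about 26 s with the gripper open and clear of everything; no verdict was reported.

- **Top view:** every last's origin was within about 2.5 mm of its pad centre, both along and across. Lengths were within about 3° of the pad direction.
- **Tin and heel block:** both read within 1 mm of where they started.
- **Side view (disagreed somewhat):** it put the lasts 3 to 6 mm to one side across the pads, still inside the 12 mm limit. I trust it less, because at that slant the neck mask also picks up the neck's side faces.

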